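# Tip the felted friction block onto the track

## Robot

A 6-joint arm with a two-finger parallel gripper is mounted at the origin on the work surface. World frame = base frame: x ahead of the robot, y to its left, z up, the work surface at z = 0. Lengths are in m, angles in rad, forces in N, time in s.
With the tool pointing down it reaches from about 0.3 to 0.775 m from the base axis. Payload 14.6 kg.
Tool frame: the origin (TCP) lies on the centre line of the jaws, within the pads' length; the fingertips stand 19 mm ahead of it and the grasp point (between the pads) is the TCP; z points along the fingers, y is the direction in which the jaws open and shut (so a half turn about z gives the same grasp; the last joint's range is limited). The gripper opens to 94 mm and grips with 3 to 60 N. Pads are 16 mm wide; open, the fingers measure 119 mm over their backs; the gripper's body (75 mm by 177 mm) begins 78 mm behind the grasp point.
Start: joints at [-1.174, 0.3, 1.521, -0, 1.321, -0.067], TCP at [0.246, -0.492, 0.224] pointing down, gripper open.
Joint ranges: [-3.03, 3.03], [-0.79, 2.21], [0.23, 2.52], [-1.04, 4.18], [0, 3.07], [-2.55, 2.55]. Speed limits (rad/s): [2.22, 2.22, 2.57, 3.14, 3.14, 3.14].

## Interface

Orientations are given as [roll, pitch, yaw] about the fixed x, y, z axes, in that order (R = Rz(yaw) Ry(pitch) Rx(roll)).
In Python, from station import ctrl gives the robot as it stands. The module is installed in compiled form; this text tells all that it offers.
- The arm moves only by the shell command python3 -m creep 'ROWS' [FORCE]. ROWS is a JSON object of lists of equal length, an entry for each row: "translation": the shift along the world's x, y, z in mm, a list of three; "yaw": the turn about the world's z in rad; "gripper": the closure in counts, from 0 (fully open) to 255 (shut). A call has 1 to 5 rows; each row is the pose to reach, as a shift and turn from the pose measured when the call began; what a row does not reach only later rows make up. A row lasts 1/12 s, in which the tool goes at most 41.7 mm and 7.16 degrees, less where a joint would pass 70% of its speed; a pose out of reach is approached as far as the arm can. A call with a gripper value outside its range is refused whole. The fingers move at their own pace and stop on an object; FORCE is the grip in N (left out, the last holds). Time passes only in rows, so rows that repeat a pose let the fingers close. It gives the time, the measured TCP pose, the force and the opening at its end, in the units of the state.
- ctrl.get_obs(): the state, without advancing time (a new reading comes with each control period).
- ctrl.camera(name): name is "side" or "top" or "wrist"; returns a dict with "pixels" (384x512x3 uint8, red, green, blue), "depth" (384x512 float32, m along the optical axis (not along the pixel's ray), 0 where there is no reading), "fx", "fy", "cx", "cy" (pixels), "dist" ([k1, k2, p1, p2, k3] as OpenCV has them; the pictures are not rectified), "R" (3x3) and "t" (3): a world point X has camera coordinates R X + t; the wrist camera has in their place "tool_from_camera" (4x4, takes a point from camera to tool coordinates, whose origin is the TCP and whose axes are the flange's). Camera axes: x right, y down, z forward; pixel columns grow to the right and rows downward; lengths in m; the calibration is good to about 2 mm. A picture is of the moment at which its call begins: read the wrist's pose just before it.
- ctrl.hand_in(): hands the job in, once; it reports no verdict.
The state is a dict: "time_s": time; "qpos": joint angles; "joint_vel": joint speeds; "tau": joint torques, N m; "ee_pos": TCP position; "eef_rot": TCP orientation; "force": force on the tool from outside, world axes, zero at the start; "moment": the same for the moment, N m; "grip_width": finger opening in m.
Only numpy, scipy, OpenCV 4.12 (cv2) and the standard library are available. Lean on these libraries where they do the work, as an engineer would, in place of code of your own. Each camera call takes 0.05 s, during which the arm holds its last target. There are 200 camera calls.

## Task

Get the friction track ready for the next measurement: take the wooden block with the grey felt face, stand it upright on the table close against the middle of the dark steel strip at the end of the track, felt facing the strip, and let go. Push it (do not grip it) near its top so that it tips over the strip and comes to rest felt-down on the board, and only then pick it up again, lay it felt-down and square inside the yellow outline, and let go. Leave the red-felted block, the marker pen and the brass weight standing where they are.

Things in the scene. Friction and masses are not known exactly. Their poses are not given: they have to be found in the camera images.
- felt_block_center (a point): Centre of the wooden block with the grey felt face: 56 (its x) x 44 (y) x 130 mm (z), 0.28 to 0.52 kg. It starts standing on its end on the table, z up. The felt (10 mm, within the 56) covers the whole +x face; brass discs mark the +y and -y faces, to be gripped (44 mm). Lying felt-down, its +x points down, its z lies level and its centre is 28 mm above what it lies on.
- track: Fixed track: white board 340 mm long, 120 mm wide, its flat top 18 mm above the table. A 10 mm thick dark steel strip, flush with the top, covers one end face and forms an upright step 18 mm high. Origin: at table height, in the middle of the strip's outer face. x runs level along the board from strip (0) to far end (340 mm), y across (-60 to 60 mm), z up. The table before the strip (negative x) is free.
- bay (a point): Centre of the yellow painted outline on top of the board, 235 mm from the strip's outer face; axes as the track's. The outline's inner edge measures 160 mm along the track and 74 mm across; it is paint only, with no height.
- red_block_center (a point): Centre of the other wooden block, of the same size, mass and axes but with red felt on its +x face; it stands upright on its end and must be left alone.
- marker_center (a point): Centre of a white marker pen with a black cap standing upright, 21 mm across, 130 mm tall; leave it alone.
- weight: Brass laboratory weight with a small knob on top, 44 mm across, 56 mm tall, origin in the middle of its underside; leave it alone.
- strip_edge (a point): Middle of the strip's outer upper edge, 18 mm above the table, axes as the track's. A block standing against the strip, felt towards it (its x along the track's x), and pushed near its top pivots over this edge, overbalances by itself at about 31 degrees and falls felt-down on the board, its lower end sticking out some 20 mm beyond the strip.
Things that resemble listed ones, but are neither listed nor needed, are in the scene too. Leave any blue or turquoise look-alike of the part that bears felt_block_center alone.

How it is judged:
By the outcome, as a careful person would: the job done as asked, in the order asked, and still so for the second after the job is handed in, with the robot touching nothing.
It also fails if it takes over 64 s, if anything falls off the work surface, if the arm or the gripper's body presses on something with over 40 N, if the wrist force passes 120 N, or if a joint passes its speed limit or range.

## Working session

There is one attempt and no reset: what is moved stays moved. The work goes in short steps, Python scripts to look and compute and a shell command to move; the robot and the scene stay as the last step left them, time stands still between calls to the robot, and variables do not carry over. Pictures are saved under pics/ and viewed, about 8 in all and at most 12, crops included, and the job is handed in when it is done.

```bash
mkdir -p pics; cat > h.py <<'E'
import numpy as np, cv2
from station import ctrl
from scipy.spatial.transform import Rotation as Ro
def shot(n,save=None):
    o=ctrl.get_obs(); c=ctrl.camera(n)
    K=np.array([[c['fx'],0,c['cx']],[0,c['fy'],c['cy']],[0,0,1]])
    if n=='wrist':
        T=np.eye(4); e=np.array(o['eef_rot']); T[:3,:3]=Ro.from_euler('xyz',e).as_matrix() if e.size==3 else e.reshape(3,3); T[:3,3]=o['ee_pos']
        W=T@np.array(c['tool_from_camera']); 
    else:
        W=np.eye(4); R=np.array(c['R']); W[:3,:3]=R.T; W[:3,3]=-R.T@np.array(c['t'])
    c['K']=K;c['W']=W
    if save: cv2.imwrite('pics/'+save,c['pixels'][:,:,::-1])
    return c
def rays(c,uv):
    p=cv2.undistortPoints(np.float64(uv).reshape(-1,1,2),c['K'],np.array(c['dist'],float)).reshape(-1,2)
    return np.c_[p,np.ones(len(p))]
def onplane(c,uv,z):
    d=rays(c,uv)@c['W'][:3,:3].T; o=c['W'][:3,3]
    return o+d*((z-o[2])/d[:,2])[:,None]
def cloud(c):
    v,u=np.mgrid[:384,:512]; r=rays(c,np.c_[u.ravel(),v.ravel()])*c['depth'].reshape(-1,1)
    return (r@c['W'][:3,:3].T+c['W'][:3,3]).reshape(384,512,3)
E
python3 - <<'E'
from h import *
print(ctrl.get_obs())
a=shot('top','top0.png');b=shot('side','side0.png')
print(a['W'].round(3),b['W'].round(3))
E
```

```text
{'time_s': 0.0, 'qpos': array([-1.17359457e+00,  3.00466456e-01,  1.52153509e+00, -1.24035567e-05,
        1.32070209e+00, -6.66080059e-02]), 'joint_vel': array([-3.92970369e-04, -3.25612499e-04, -3.54801562e-04,  1.03500054e-05,
       -1.14638181e-03, -1.68629313e-03]), 'tau': array([-1.93436535e-03, -5.31810093e+01, -3.52743566e+01,  7.06798607e-02,
        2.42807984e-02, -8.39719291e-05]), 'ee_pos': array([ 0.24595134, -0.49169318,  0.22390832]), 'eef_rot': array([-3.14048334e+00, -6.19579597e-05,  4.63812802e-01]), 'force': array([ 0.54820543,  0.1336042 , -0.95204001]), 'moment': array([-0.04620674,  0.00485954, -0.02699319]), 'grip_width': 0.09388404926135673}
[[ 0.005 -0.983  0.181  0.318]
 [-1.    -0.01  -0.024  0.135]
 [ 0.025 -0.181 -0.983  1.225]
 [ 0.     0.     0.     1.   ]] [[ 0.983 -0.121  0.135  0.388]
 [-0.182 -0.656  0.733 -0.555]
 [ 0.    -0.745 -0.667  0.703]
 [ 0.     0.     0.     1.   ]]
```

View pics/top0.png

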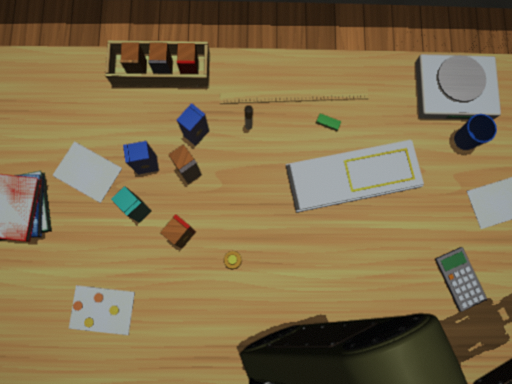

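View pics/side0.png

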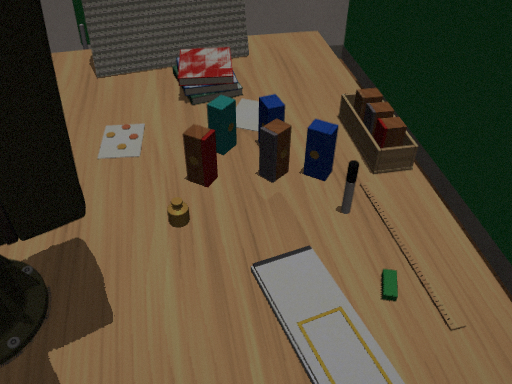

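```bash
python3 - <<'E'
from h import *
a=shot('top');b=shot('side')
A=cv2.resize(a['pixels'][120:260,110:290],None,fx=4,fy=4,interpolation=2)[:,:,::-1]
B=cv2.resize(b['pixels'][70:250,160:380],None,fx=3,fy=3,interpolation=2)[:,:,::-1]
cv2.imwrite('pics/c1.png',cv2.resize(np.vstack([A[:, :660],B[:, :660]]),None,fx=.54,fy=.54) if 0 else A)
cv2.imwrite('pics/c2.png',B)
P=cloud(a)
# tops near z=.13
m=(abs(P[...,2]-.13)<.006).astype(np.uint8)
n,l,s,ce=cv2.connectedComponentsWithStats(m)
for i in range(1,n):
    if s[i,4]>30 and s[i,4]<1500:
        q=P[l==i]; r=cv2.minAreaRect((q[:,:2]*1000).astype(np.float32))
        print('top',ce[i].round(),s[i,4],[np.round(x,1) for x in r],q[:,2].mean().round(4),a['pixels'][l==i].mean(0).round())
# board
hsv=cv2.cvtColor(a['pixels'],cv2.COLOR_RGB2HSV)
m=((hsv[...,1]<60)&(hsv[...,2]>120)).astype(np.uint8); m[:, :270]=0;m[:,440:]=0;m[:130]=0;m[215:]=0
ye=cv2.inRange(hsv,(20,120,120),(35,255,255)); ye[:135]=0;ye[200:]=0;ye[:,:335]=0;ye[:,425:]=0
for nm,mm in(('board',m),('yellow',ye)):
    v,u=np.nonzero(mm); q=onplane(a,np.c_[u,v],.018)
    print(nm,len(u),u.min(),u.max(),v.min(),v.max(),[np.round(x,1) for x in cv2.minAreaRect((q[:,:2]*1000).astype(np.float32))])
# weight
print(onplane(a,[[232,259]],.05),onplane(a,[[249,110]],.13))
E
```

```text
top [191. 117.] 425 [array([707.9, 279.6]), array([45.5, 56.6]), np.float64(50.5)] 0.129 [ 48.  73. 143.]
top [248. 109.] 51 [array([727.8, 144.1]), array([16.1, 18. ]), np.float64(34.2)] 0.1289 [50. 43. 31.]
top [136. 151.] 447 [array([621. , 405.5]), array([44.6, 57.1]), np.float64(10.7)] 0.1294 [ 47.  73. 144.]
top [182. 158.] 443 [array([605.3, 295.8]), array([57.8, 44. ]), np.float64(36.3)] 0.1291 [123.  83.  52.]
top [126. 200.] 473 [array([503.7, 422.7]), array([57.6, 44.4]), np.float64(44.5)] 0.1291 [ 48. 138. 127.]
top [175. 229.] 475 [array([439.1, 306.9]), array([43.9, 56. ]), np.float64(52.0)] 0.1292 [135.  76.  40.]
board 5658 286 423 140 211 [array([ 595.5, -134.1]), array([129. , 339.2]), np.float64(12.1)]
yellow 640 335 424 135 191 [array([ 627.7, -203.5]), array([150.6, 237.3]), np.float64(0.9)]
[[0.37564045 0.1788567  0.05      ]] [[0.72500314 0.14120285 0.13      ]]
```

View pics/c1.png

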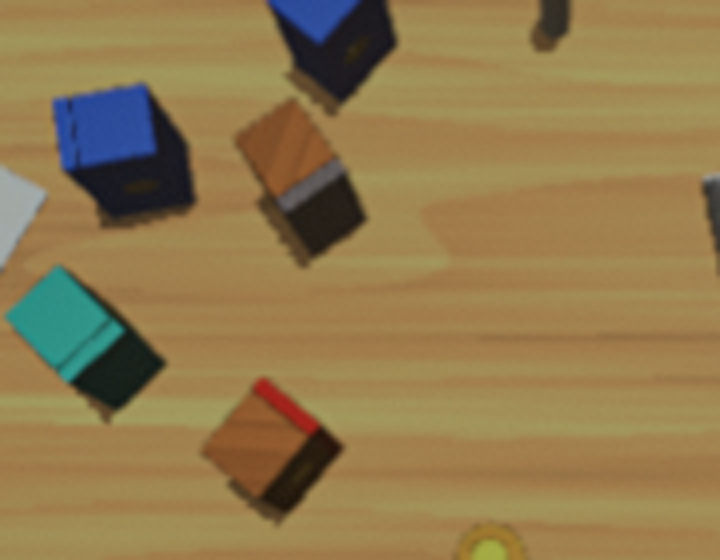

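View pics/c2.png

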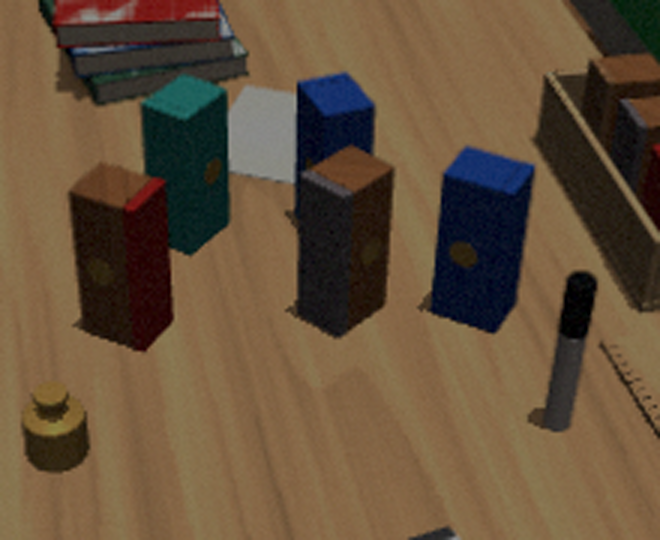

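The grey-felt block's top is at (182,158) in the top picture, with its felt facing lower right. The strip is the track's left end (290,185). I'll go above the strip first for a close look.

```bash
python3 -m creep '{"translation":[[294,492,116],[294,492,116],[294,492,116],[294,492,116],[294,492,116]],"yaw":[0.17,0.17,0.17,0.17,0.17],"gripper":[0,0,0,0,0]}'
python3 -m creep '{"translation":[[200,330,76],[200,330,76],[200,330,76],[200,330,76],[200,330,76]],"yaw":[0,0,0,0,0],"gripper":[0,0,0,0,0]}'
```

```text
time_s: 0.62
ee_pos: [0.3512, -0.3148, 0.266]
eef_rot: [-3.141, -0.0, 0.633]
force: [0.5, -0.2, 1.7]
grip_width: 0.094
time_s: 1.03
ee_pos: [0.457, -0.1396, 0.3064]
eef_rot: [-3.141, -0.0, 0.633]
force: [0.6, -1.4, -0.2]
grip_width: 0.0939
```

```bash
python3 -m creep '{"translation":[[63,120,34],[63,120,34],[63,120,34],[63,120,34],[63,120,34]],"yaw":[0,0,0,0,0],"gripper":[0,0,0,0,0]}'
python3 - <<'E'
from h import *
c=shot('wrist','w0.png'); t=shot('top'); np.save('w0.npy',c,allow_pickle=True); np.save('t0.npy',t,allow_pickle=True)
print(c['W'].round(3))
E
```

```text
time_s: 1.45
ee_pos: [0.5211, -0.0166, 0.3409]
eef_rot: [-3.141, -0.001, 0.637]
force: [-0.3, -0.2, -0.3]
grip_width: 0.0938
[[ 0.595 -0.782 -0.183  0.575]
 [-0.804 -0.579 -0.136  0.022]
 [ 0.     0.229 -0.974  0.502]
 [ 0.     0.     0.     1.   ]]
```

View pics/w0.png

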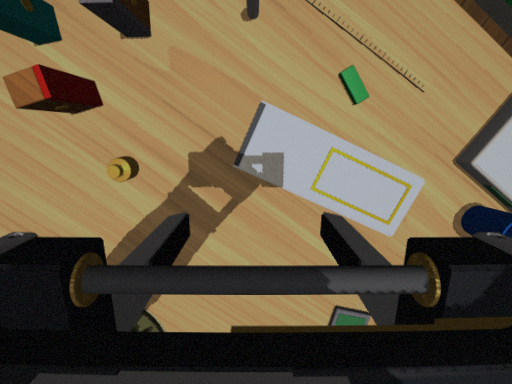

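The wrist picture shows the whole track: the strip runs from (265,102) to (237,165) and the yellow outline is centred near (361,185).

```bash
python3 - <<'E'
from h import *
for n,roi in(('w0',(90,245,225,440)),('t0',(135,215,275,430))):
    c=np.load(n+'.npy',allow_pickle=True).item()
    hsv=cv2.cvtColor(c['pixels'],cv2.COLOR_RGB2HSV); r0,r1,c0,c1=roi
    M=np.zeros((384,512),np.uint8); M[r0:r1,c0:c1]=1
    w=(hsv[...,1]<70)&(hsv[...,2]>105); w=w.astype(np.uint8)*M
    w=cv2.morphologyEx(w,cv2.MORPH_CLOSE,np.ones((5,5)))
    n_,l,s,_=cv2.connectedComponentsWithStats(w); w=(l==1+s[1:,4].argmax())
    hull=cv2.convexHull(np.argwhere(w)[:,::-1].astype(np.int32))
    inn=cv2.fillConvexPoly(np.zeros_like(M),hull,1); inn=cv2.erode(inn,np.ones((7,7)))
    ye=(cv2.inRange(hsv,(18,90,70),(38,255,255))>0)&(inn>0)
    v,u=np.nonzero(ye); q=onplane(c,np.c_[u,v],.018)[:,:2]*1000
    print(n,'yellow',len(u),[np.round(x,1) for x in cv2.minAreaRect(q.astype(np.float32))])
    b=onplane(c,hull.reshape(-1,2),.018)[:,:2]*1000
    print('  board',[np.round(x,1) for x in cv2.minAreaRect(b.astype(np.float32))])
    r=cv2.minAreaRect(q.astype(np.float32)); ctr=np.array(r[0]); a=r[2] if r[1][0]>r[1][1] else r[2]-90
    a=np.radians(a-180 if a>90 else a); ux=np.array([np.cos(a),np.sin(a)]); 
    if ux[1]>0: ux=-ux
    uy=np.array([-ux[1],ux[0]])
    print('  yaw',np.degrees(np.arctan2(ux[1],ux[0])),'strip origin',ctr-235*ux)
    # strip: brightness profile across
    for y in(-30,0,30):
        s_=np.arange(-20,30,2.); X=ctr-235*ux+np.outer(s_,ux)+y*uy
        X=np.c_[X/1000,np.full(len(X),.018)]; R=c['W'][:3,:3].T; tv=-R@c['W'][:3,3]
        p=cv2.projectPoints(X,cv2.Rodrigues(R)[0],tv,c['K'],np.array(c['dist'],float))[0].reshape(-1,2).astype(np.float32)
        print('  ',y,cv2.remap(c['pixels'].mean(2).astype(np.float32),p[:,0],p[:,1],1).ravel().round().astype(int))
E
```

```text
w0 yellow 774 [array([ 609.7, -200.4]), array([ 86. , 172.8]), np.float64(12.1)]
  board [array([ 596.4, -136.9]), array([128.1, 341.5]), np.float64(12.1)]
  yaw -77.91485500335693 strip origin [560.5381055   29.38932825]
   -30 [125 130 128 130 132 131 134 132 130 120  86  72  72  72  85 150 176 175
 173 176 176 168 155 138 123]
   0 [134 132 131 133 131 130 130 131 130 108  81  74  74  73  92 147 173 175
 177 178 177 177 176 177 176]
   30 [128 131 131 131 131 130 131 132 131 114  81  75  76  74  89 145 172 176
 177 175 176 174 174 177 178]
t0 yellow 1 [array([ 583.6, -117.6]), array([0., 0.]), np.float64(0.0)]
  board [array([ 598.5, -143.8]), array([ 61. , 123.8]), np.float64(0.7)]
  yaw -90.0 strip origin [583.61175537 117.39482117]
   -30 [156 156 156 156 157 157 157 156 156 156 157 157 157 157 157 157 157 157
 157 157 157 157 157 157 158]
   0 [155 155 156 157 157 155 155 155 155 155 157 156 155 156 156 155 155 156
 157 156 156 156 156 156 157]
   30 [152 154 152 151 151 150 151 151 151 151 151 151 150 150 150 151 150 150
 150 149 150 151 151 150 150]
```

```bash
python3 -m creep '{"translation":[[84,312,-100],[84,312,-100],[84,312,-100],[84,312,-100],[84,312,-100]],"yaw":[0,0,0,0,0],"gripper":[0,0,0,0,0]}'
python3 -m creep '{"translation":[[35,124,-40],[35,124,-40],[35,124,-40],[35,124,-40],[35,124,-40]],"yaw":[0,0,0,0,0],"gripper":[0,0,0,0,0]}'
python3 - <<'E'
from h import *
o=ctrl.get_obs();print(o['ee_pos'],o['eef_rot'])
c=shot('wrist','w1.png'); P=cloud(c)
m=(abs(P[...,2]-.13)<.007).astype(np.uint8)
n,l,s,ce=cv2.connectedComponentsWithStats(m)
for i in range(1,n):
    if s[i,4]>300:
        q=P[l==i]; r=cv2.minAreaRect((q[:,:2]*1000).astype(np.float32))
        print('top',ce[i].round(),s[i,4],[np.round(x,1) for x in r],q[:,2].mean().round(4),c['pixels'][l==i].mean(0).round())
E
```

```text
time_s: 1.97
ee_pos: [0.5718, 0.1728, 0.2779]
eef_rot: [-3.141, 0.001, 0.633]
force: [0.6, -0.5, 0.7]
grip_width: 0.094
time_s: 2.38
ee_pos: [0.6066, 0.2975, 0.2353]
eef_rot: [-3.14, 0.004, 0.634]
force: [1.0, 0.3, 0.2]
grip_width: 0.0944
[0.60655425 0.29746805 0.2352795 ] [-3.14000597  0.0042699   0.6339923 ]
top [175. 120.] 2712 [array([620.7, 404. ]), array([44.6, 56.6]), np.float64(10.9)] 0.1308 [ 53.  98. 191.]
top [330. 125.] 2694 [array([707.2, 278.4]), array([44.4, 57.1]), np.float64(50.9)] 0.131 [ 55. 100. 192.]
top [255. 195.] 2269 [array([605.6, 295.5]), array([56.3, 43.7]), np.float64(35.3)] 0.1307 [83. 57. 36.]
top [103. 202.] 2245 [array([503.4, 420.9]), array([55.9, 45.2]), np.float64(45.3)] 0.1304 [ 31. 148. 141.]
top [442. 189.] 351 [array([728.5, 141.4]), array([19.3, 19.4]), np.float64(81.4)] 0.1298 [22. 22. 23.]
top [167. 307.] 1083 [array([437. , 302.2]), array([35. , 56.3]), np.float64(51.0)] 0.1307 [92. 51. 29.]
```

```bash
python3 -m creep '{"translation":[[-1,-2,-30],[-1,-2,-65],[-1,-2,-100],[-1,-2,-130],[-1,-2,-150]],"yaw":[-0.01,-0.01,-0.01,-0.01,-0.01],"gripper":[0,0,0,0,0]}'
python3 -m creep '{"translation":[[0,0,0],[0,0,0],[0,0,0],[0,0,0],[0,0,0]],"yaw":[0,0,0,0,0],"gripper":[120,200,255,255,255]}' 25
python3 -m creep '{"translation":[[0,0,0],[0,0,0],[0,0,0],[0,0,0],[0,0,0]],"yaw":[0,0,0,0,0],"gripper":[255,255,255,255,255]}' 25
```

```text
time_s: 2.85
ee_pos: [0.6054, 0.2907, 0.0849]
eef_rot: [-3.14, 0.005, 0.62]
force: [0.1, 0.3, 0.4]
grip_width: 0.094
time_s: 3.27
ee_pos: [0.6062, 0.2907, 0.0869]
eef_rot: [-3.141, 0.002, 0.62]
force: [0.4, -1.3, -0.1]
grip_width: 0.0644
time_s: 3.68
ee_pos: [0.6063, 0.291, 0.0875]
eef_rot: [-3.141, 0.001, 0.62]
force: [-2.3, 2.2, 5.8]
grip_width: 0.0436
```

```bash
python3 -m creep '{"translation":[[0,0,20],[0,0,40],[-12,-40,50],[-20,-75,50],[-28,-110,50]],"yaw":[0,0,0.1,0.2,0.3],"gripper":[255,255,255,255,255]}' 25
python3 -m creep '{"translation":[[-8,-30,0],[-16,-60,0],[-24,-90,0],[-27,-108,0],[-27,-108,0]],"yaw":[0.12,0.24,0.36,0.48,0.6],"gripper":[255,255,255,255,255]}' 25
python3 -m creep '{"translation":[[0,0,0],[0,0,0],[0,0,0],[0,0,0],[0,0,0]],"yaw":[0.12,0.24,0.262,0.262,0.262],"gripper":[255,255,255,255,255]}' 25
```

```text
time_s: 4.1
ee_pos: [0.5773, 0.1797, 0.1372]
eef_rot: [-3.141, 0.002, 0.926]
force: [0.2, -0.8, -4.5]
grip_width: 0.0437
time_s: 4.52
ee_pos: [0.5493, 0.0684, 0.1366]
eef_rot: [-3.139, 0.003, 1.529]
force: [-0.1, 1.1, -3.4]
grip_width: 0.0441
time_s: 4.93
ee_pos: [0.5492, 0.0684, 0.1363]
eef_rot: [-3.139, 0.003, 1.788]
force: [-0.8, -0.3, -4.0]
grip_width: 0.0439
```

```bash
python3 -m creep '{"translation":[[5,-9.5,-10],[5,-9.5,-22],[5,-9.5,-34],[5,-9.5,-44],[5,-9.5,-47]],"yaw":[-0.006,-0.006,-0.006,-0.006,-0.006],"gripper":[255,255,255,255,255]}' 25
python3 -m creep '{"translation":[[0.3,-1,0],[0.5,-2,0],[0.7,-3,0],[0.7,-3,0],[0.7,-3,0]],"yaw":[0,0,0,0,0],"gripper":[255,255,255,255,255]}' 25
python3 - <<'E'
from h import *
t=shot('top');s=shot('side')
A=cv2.resize(t['pixels'][130:230,230:350],None,fx=4,fy=4,interpolation=2)
B=cv2.resize(s['pixels'][170:310,200:340],None,fx=400/140,fy=400/140,interpolation=2)
cv2.imwrite('pics/p2.png',cv2.convertScaleAbs(np.hstack([A,B[:, :320]])[:,:,::-1],alpha=1.5))
E
```

```text
time_s: 5.35
ee_pos: [0.5533, 0.059, 0.0875]
eef_rot: [-3.136, 0.002, 1.781]
force: [-10.2, -0.2, 18.8]
grip_width: 0.0441
time_s: 5.77
ee_pos: [0.5542, 0.0563, 0.0876]
eef_rot: [-3.136, 0.002, 1.781]
force: [0.1, 4.5, 1.4]
grip_width: 0.0439
```

View pics/p2.png

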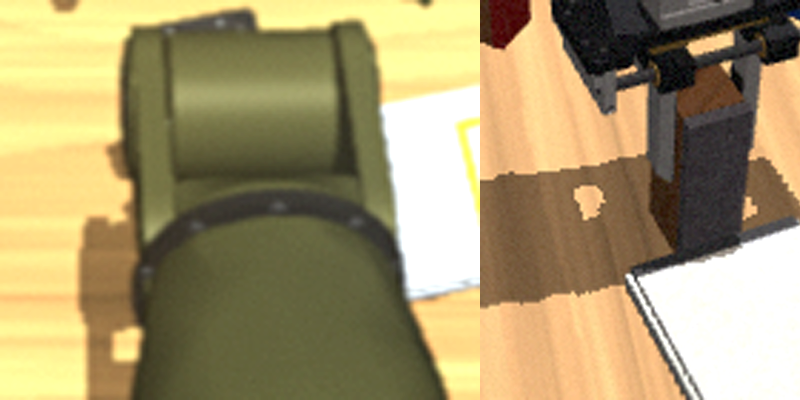

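The side picture shows the block upright on the table, felt towards the strip and its foot just at the strip (715,245). I'll nudge it forward to contact and release.

```bash
python3 -m creep '{"translation":[[0.2,-1,0],[0.4,-1.8,0],[0.4,-1.8,0]],"yaw":[0,0,0],"gripper":[255,255,255]}' 25
python3 -m creep '{"translation":[[0,0,0],[0,0,0],[0,0,0],[0,0,0],[0,0,0]],"yaw":[0,0,0,0,0],"gripper":[160,100,60,30,0]}' 25
```

```text
time_s: 6.12
ee_pos: [0.5545, 0.0551, 0.0878]
eef_rot: [-3.136, 0.001, 1.781]
force: [-2.1, 9.1, 4.6]
grip_width: 0.0441
time_s: 6.53
ee_pos: [0.5545, 0.0549, 0.0877]
eef_rot: [-3.136, 0.001, 1.781]
force: [0.8, -0.2, 0.4]
grip_width: 0.0671
```

```bash
python3 -m creep '{"translation":[[0,0,0],[0,0,0],[0,0,25],[0,0,60],[0,0,90]],"yaw":[0,0,0,0,0],"gripper":[0,0,0,0,0]}' 25
python3 -m creep '{"translation":[[-8,35,0],[-16,72,0],[-16,72,0],[-16,72,0],[-16,72,0]],"yaw":[0,0,0,0,0],"gripper":[0,0,255,255,255]}' 25
python3 -m creep '{"translation":[[0,0,0],[0,0,0],[0,0,0],[0,0,0],[0,0,0]],"yaw":[0,0,0,0,0],"gripper":[255,255,255,255,255]}' 25
python3 - <<'E'
from h import *
c=shot('wrist'); s=shot('side'); P=cloud(c)
B=cv2.resize(s['pixels'][150:310,200:360],None,fx=3,fy=3,interpolation=2)
cv2.imwrite('pics/p3.png',cv2.convertScaleAbs(np.hstack([c['pixels'][:, :],cv2.resize(B[:, :220*384//384],(220,384))]) [:,:,::-1],alpha=1.4))
m=(abs(P[...,2]-.13)<.007).astype(np.uint8)
n,l,s,ce=cv2.connectedComponentsWithStats(m)
for i in range(1,n):
    if s[i,4]>300:
        q=P[l==i]; r=cv2.minAreaRect((q[:,:2]*1000).astype(np.float32))
        print('top',ce[i].round(),s[i,4],[np.round(x,1) for x in r],q[:,2].mean().round(4),c['pixels'][l==i].mean(0).round())
E
```

```text
time_s: 6.95
ee_pos: [0.5543, 0.0548, 0.1791]
eef_rot: [-3.136, 0.001, 1.781]
force: [0.6, -0.7, -0.0]
grip_width: 0.0937
time_s: 7.37
ee_pos: [0.5383, 0.1265, 0.179]
eef_rot: [-3.136, 0.001, 1.781]
force: [-0.0, 0.6, -0.6]
grip_width: 0.0775
time_s: 7.78
ee_pos: [0.5385, 0.1262, 0.179]
eef_rot: [-3.136, 0.001, 1.781]
force: [-0.0, 0.3, -0.3]
grip_width: 0.0441
top [496.  67.] 2424 [array([691. , 272.2]), array([32.1, 67.2]), np.float64(18.1)] 0.1298 [ 28.  71. 155.]
top [467. 235.] 340 [array([724.7, 142.7]), array([20.2, 14.2]), np.float64(67.7)] 0.1291 [22. 22. 23.]
top [255. 259.] 597 [array([548.3,  82.4]), array([43.8,  8.1]), np.float64(11.3)] 0.1295 [128.  83.  47.]
top [255. 303.] 864 [array([557.3,  40.2]), array([43.9, 19.4]), np.float64(12.5)] 0.1311 [155. 124. 104.]
```

View pics/p3.png

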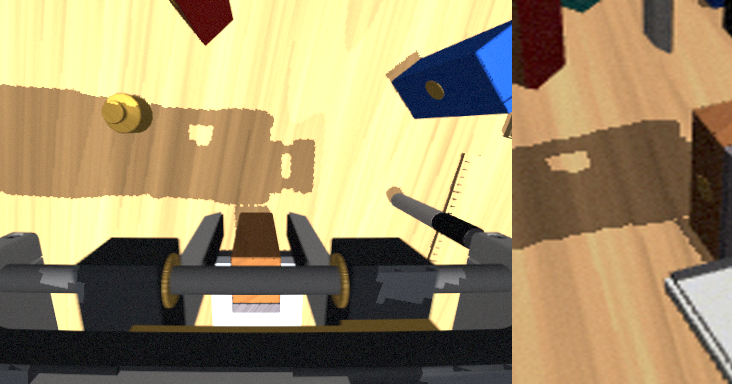

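```bash
python3 -m creep '{"translation":[[0,0,-15],[0,0,-35],[0,0,-57],[0,0,-57],[0,0,-57]],"yaw":[0,0,0,0,0],"gripper":[255,255,255,255,255]}' 25
python3 -m creep '{"translation":[[1.5,-7,0],[3,-14,0],[4.5,-20,0],[5.5,-25,0],[6,-28,0]],"yaw":[0,0,0,0,0],"gripper":[255,255,255,255,255]}' 25
python3 -m creep '{"translation":[[1,-4,0],[2,-8,0],[3,-12,0],[3.5,-16,0],[4.3,-20,0]],"yaw":[0,0,0,0,0],"gripper":[255,255,255,255,255]}' 25
```

```text
time_s: 8.3
ee_pos: [0.5381, 0.1263, 0.1217]
eef_rot: [-3.134, 0.001, 1.781]
force: [-0.5, -0.2, 0.9]
grip_width: 0.003
time_s: 8.72
ee_pos: [0.5445, 0.0973, 0.1223]
eef_rot: [-3.135, 0.001, 1.78]
force: [0.1, -0.1, -0.3]
grip_width: 0.0003
time_s: 9.13
ee_pos: [0.5489, 0.0771, 0.1224]
eef_rot: [-3.135, 0.001, 1.78]
force: [0.3, 2.5, 2.2]
grip_width: 0.0008
```

```bash
python3 -m creep '{"translation":[[1,-4,0],[2,-8,0],[3,-12,0],[3.5,-16,0],[4.3,-20,0]],"yaw":[0,0,0,0,0],"gripper":[255,255,255,255,255]}' 25
python3 - <<'E'
from h import *
s=shot('side')
cv2.imwrite('pics/p4.png',cv2.convertScaleAbs(cv2.resize(s['pixels'][150:310,190:370],None,fx=3,fy=3,interpolation=2)[:,:,::-1],alpha=1.4))
E
```

```text
time_s: 9.55
ee_pos: [0.5532, 0.0565, 0.1222]
eef_rot: [-3.135, 0.002, 1.78]
force: [0.3, 1.4, 0.5]
grip_width: 0.0004
```

View pics/p4.png

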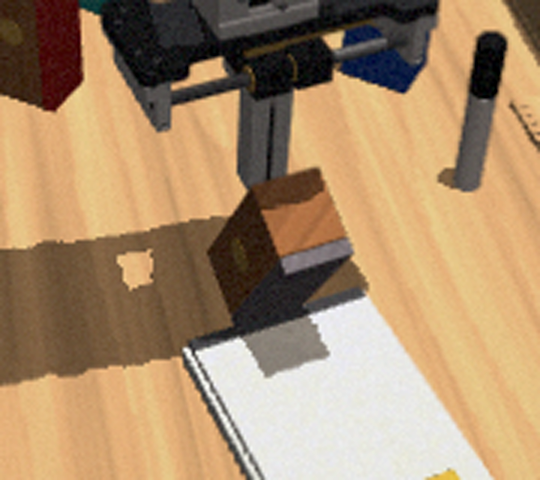

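The block is tipping squarely over the strip (felt edge near (320,250)), so I'll go on pushing.

```bash
python3 -m creep '{"translation":[[1,-4,0],[2,-8,0],[3,-12,0],[3.5,-16,0],[4.3,-20,0]],"yaw":[0,0,0,0,0],"gripper":[255,255,255,255,255]}' 25
python3 -m creep '{"translation":[[1,-4,0],[2,-8,0],[3,-12,0],[3,-12,0],[3,-12,0]],"yaw":[0,0,0,0,0],"gripper":[255,255,255,255,255]}' 25
python3 -m creep '{"translation":[[0,0,15],[0,0,40],[0,0,70],[-3,12,100],[-10,45,100]],"yaw":[0,0,0,0,0],"gripper":[0,0,0,0,0]}' 25
python3 -m creep '{"translation":[[-7,33,0],[-7,33,0],[-7,33,0],[-7,33,0],[-7,33,0]],"yaw":[0,0,0,0,0],"gripper":[0,0,0,0,0]}' 25
python3 - <<'E'
from h import *
c=shot('wrist'); s=shot('side'); P=cloud(c); S=cloud(s)
cv2.imwrite('pics/p5.png',cv2.convertScaleAbs(np.hstack([c['pixels'],cv2.resize(s['pixels'][170:300,210:310],(288,384))])[:,:,::-1],alpha=1.3))
for Q,im in((P,c),(S,s)):
  m=((abs(Q[...,2]-.074)<.006)&(abs(Q[...,0]-.57)<.12)&(abs(Q[...,1])<.12)).astype(np.uint8)
  n,l,st,ce=cv2.connectedComponentsWithStats(m)
  for i in range(1,n):
    if st[i,4]>100:
        q=Q[l==i]; r=cv2.minAreaRect((q[:,:2]*1000).astype(np.float32))
        print('top',ce[i].round(),st[i,4],[np.round(x,1) for x in r],q[:,2].mean().round(4),im['pixels'][l==i].mean(0).round())
E
```

```text
time_s: 10.02
ee_pos: [0.5576, 0.0355, 0.1222]
eef_rot: [-3.135, 0.002, 1.78]
force: [-0.0, 0.1, -0.3]
grip_width: 0.0006
time_s: 10.43
ee_pos: [0.5606, 0.0234, 0.1221]
eef_rot: [-3.134, 0.002, 1.78]
force: [0.3, 0.7, 0.0]
grip_width: 0.0006
time_s: 10.85
ee_pos: [0.5526, 0.0668, 0.228]
eef_rot: [3.141, 0.003, 1.776]
force: [2.0, -0.4, 0.3]
grip_width: 0.0304
time_s: 11.27
ee_pos: [0.5457, 0.099, 0.2276]
eef_rot: [3.141, 0.003, 1.776]
force: [-0.1, 0.4, -0.4]
grip_width: 0.0639
top [254. 233.] 2132 [array([558.5,  34.6]), array([44.1, 81.9]), np.float64(12.4)] 0.0748 [159. 104.  59.]
top [288. 244.] 1381 [array([560.6,  10.8]), array([ 45.5, 132.4]), np.float64(12.6)] 0.0734 [105.  67.  40.]
```

View pics/p5.png

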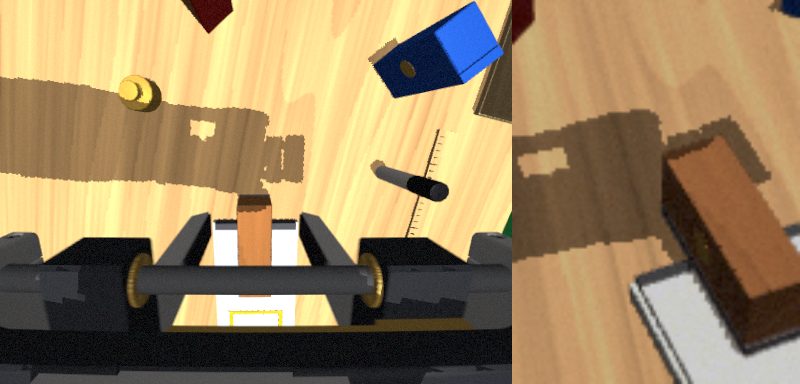

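It lies flat and felt-down on the board and strip, top face about (562,11) mm with z 74 mm and in line with the track. Now I'll regrip it.

```bash
python3 -m creep '{"translation":[[8,-40,0],[17,-80,0],[17,-88,0],[17,-88,-30],[17,-88,-60]],"yaw":[0.006,0.006,0.006,0.006,0.006],"gripper":[0,0,0,0,0]}' 25
python3 -m creep '{"translation":[[0,0,-30],[0,0,-60],[0,0,-85],[0,0,-105],[0,0,-118]],"yaw":[0,0,0,0,0],"gripper":[0,0,0,0,0]}' 25
python3 - <<'E'
from h import *
o=ctrl.get_obs();print(o['ee_pos'],o['eef_rot'],o['force'],o['grip_width'])
E
```

```text
time_s: 11.78
ee_pos: [0.5634, 0.0094, 0.1679]
eef_rot: [3.138, 0.004, 1.778]
force: [0.9, -0.8, -1.1]
grip_width: 0.0937
time_s: 12.2
ee_pos: [0.5624, 0.009, 0.0475]
eef_rot: [3.141, 0.003, 1.778]
force: [-0.6, -0.4, 0.2]
grip_width: 0.0937
[0.56243085 0.00900769 0.04745565] [3.14090896 0.00337628 1.77756218] [-0.63198675 -0.41886994  0.17368988] 0.09374027896951201
```

```bash
python3 -m creep '{"translation":[[0,0,0],[0,0,0],[0,0,0],[0,0,0],[0,0,0]],"yaw":[0,0,0,0,0],"gripper":[150,255,255,255,255]}' 25
python3 -m creep '{"translation":[[0,0,0],[0,0,0],[0,0,0],[0,0,0],[0,0,0]],"yaw":[0,0,0,0,0],"gripper":[255,255,255,255,255]}' 25
python3 -m creep '{"translation":[[0,0,15],[0,0,35],[0,0,60],[0,0,60],[0,0,60]],"yaw":[0,0,0,0,0],"gripper":[255,255,255,255,255]}' 25
```

```text
time_s: 12.62
ee_pos: [0.563, 0.0089, 0.0485]
eef_rot: [3.139, 0.004, 1.777]
force: [0.2, -1.2, 0.2]
grip_width: 0.064
time_s: 13.03
ee_pos: [0.5632, 0.009, 0.0489]
eef_rot: [3.139, 0.004, 1.778]
force: [0.8, 0.3, 5.2]
grip_width: 0.0438
time_s: 13.45
ee_pos: [0.5633, 0.0089, 0.1088]
eef_rot: [3.138, 0.004, 1.778]
force: [-0.3, -0.5, -5.1]
grip_width: 0.0441
```

```bash
python3 -m creep '{"translation":[[8,-38,0],[16,-76,0],[25,-114,0],[34,-152,0],[42,-188,0]],"yaw":[0,0,0,0,0],"gripper":[255,255,255,255,255]}' 25
python3 -m creep '{"translation":[[4,-21,0],[4,-21,-20],[4,-21,-45],[4,-21,-45],[4,-21,-45]],"yaw":[0.004,0.004,0.004,0.004,0.004],"gripper":[255,255,255,255,255]}' 25
python3 - <<'E'
from h import *
c=shot('wrist'); s=shot('side');t=shot('top')
cv2.imwrite('pics/p6.png',cv2.convertScaleAbs(np.hstack([c['pixels'],cv2.resize(s['pixels'][220:384,270:430],(288,384))])[:,:,::-1],alpha=1.3))
for im in(c,s,t):
  Q=cloud(im); m=((abs(Q[...,2]-.088)<.015)&(abs(Q[...,0]-.61)<.12)&(abs(Q[...,1]+.2)<.12)).astype(np.uint8)
  n,l,st,ce=cv2.connectedComponentsWithStats(m)
  for i in range(1,n):
    if st[i,4]>100:
        q=Q[l==i]; r=cv2.minAreaRect((q[:,:2]*1000).astype(np.float32))
        print('top',ce[i].round(),st[i,4],[np.round(x,1) for x in r],q[:,2].mean().round(4),im['pixels'][l==i].mean(0).round())
E
```

```text
time_s: 13.87
ee_pos: [0.6045, -0.1809, 0.1062]
eef_rot: [3.14, 0.003, 1.777]
force: [0.7, -0.6, -4.2]
grip_width: 0.0439
time_s: 14.28
ee_pos: [0.6072, -0.2013, 0.0585]
eef_rot: [-3.138, -0.0, 1.781]
force: [-0.5, 0.6, -4.3]
grip_width: 0.0438
top [254. 200.] 12509 [array([ 601.8, -173.5]), array([68.4, 74.6]), np.float64(12.1)] 0.0853 [97. 66. 39.]
top [255. 310.] 2276 [array([ 615.8, -238.7]), array([44.5, 23.1]), np.float64(11.2)] 0.0846 [140.  92.  52.]
top [360. 353.] 1535 [array([ 610.3, -230. ]), array([70.2, 71.3]), np.float64(8.3)] 0.0848 [100.  68.  45.]
top [370. 166.] 387 [array([ 607.5, -160.6]), array([57. , 59.6]), np.float64(10.9)] 0.085 [78. 55. 36.]
```

View pics/p6.png

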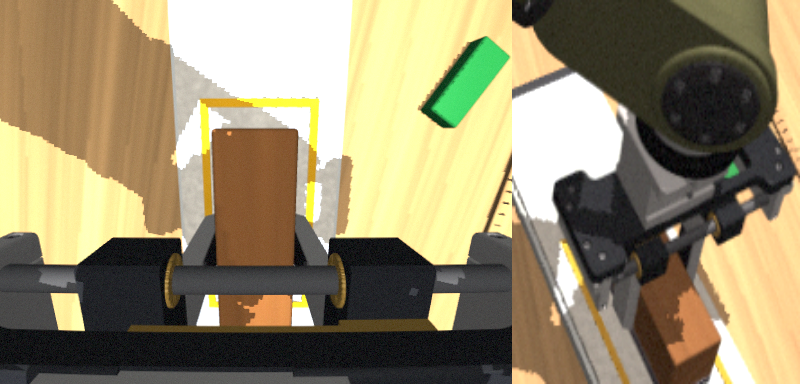

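```bash
python3 -m creep '{"translation":[[2.2,0.5,-3],[2.2,0.5,-6],[2.2,0.5,-8],[2.2,0.5,-9.3],[2.2,0.5,-9.3]],"yaw":[0,0,0,0,0],"gripper":[255,255,255,255,255]}' 25
python3 -m creep '{"translation":[[0,0,0],[0,0,-0.3],[0,0,-0.3],[0,0,-0.3],[0,0,-0.3]],"yaw":[0,0,0,0,0],"gripper":[255,200,120,60,0]}' 25
python3 -m creep '{"translation":[[0,0,0],[0,0,0],[0,0,0],[0,0,0],[0,0,0]],"yaw":[0,0,0,0,0],"gripper":[0,0,0,0,0]}' 25
```

```text
time_s: 14.85
ee_pos: [0.6111, -0.2011, 0.0526]
eef_rot: [3.14, 0.003, 1.782]
force: [0.8, 0.3, -4.3]
grip_width: 0.0437
time_s: 15.27
ee_pos: [0.6114, -0.2013, 0.0529]
eef_rot: [3.139, 0.004, 1.782]
force: [-0.7, -0.3, 0.0]
grip_width: 0.06
time_s: 15.68
ee_pos: [0.6114, -0.2013, 0.0529]
eef_rot: [3.139, 0.004, 1.782]
force: [0.1, -0.2, -0.5]
grip_width: 0.0927
```

```bash
python3 -m creep '{"translation":[[0,0,20],[0,0,50],[0,0,90],[0,0,130],[0,0,170]],"yaw":[0,0,0,0,0],"gripper":[0,0,0,0,0]}' 25
python3 -m creep '{"translation":[[-35,15,0],[-70,30,0],[-105,60,20],[-140,90,40],[-170,115,60]],"yaw":[0,0,0,0,0],"gripper":[0,0,0,0,0]}' 25
python3 -m creep '{"translation":[[-30,-40,0],[-60,-80,0],[-75,-120,0],[-80,-160,0],[-80,-190,0]],"yaw":[0,0,0,0,0],"gripper":[0,0,0,0,0]}' 25
python3 - <<'E'
from h import *
s=shot('side');t=shot('top')
cv2.imwrite('pics/p7.png',cv2.convertScaleAbs(np.hstack([cv2.resize(t['pixels'][90:270,110:440],(528,288)),np.zeros((288,4,3),np.uint8),cv2.resize(s['pixels'][234:384,230:370],(268,288))])[:,:,::-1],alpha=1.3))
for im in(s,t):
  Q=cloud(im); m=((abs(Q[...,2]-.074)<.008)&(abs(Q[...,0]-.61)<.12)&(abs(Q[...,1]+.2)<.12)).astype(np.uint8)
  n,l,st,ce=cv2.connectedComponentsWithStats(m)
  for i in range(1,n):
    if st[i,4]>100:
        q=Q[l==i]; r=cv2.minAreaRect((q[:,:2]*1000).astype(np.float32))
        print('top',ce[i].round(),st[i,4],[np.round(x,1) for x in r],q[:,2].mean().round(4),im['pixels'][l==i].mean(0).round())
E
```

```text
time_s: 16.1
ee_pos: [0.6111, -0.2011, 0.2248]
eef_rot: [3.139, 0.004, 1.782]
force: [-0.1, -0.2, 0.6]
grip_width: 0.0938
time_s: 16.52
ee_pos: [0.4525, -0.0963, 0.2764]
eef_rot: [3.14, 0.003, 1.781]
force: [-0.5, 0.4, 0.9]
grip_width: 0.0943
time_s: 16.93
ee_pos: [0.3713, -0.2841, 0.2773]
eef_rot: [3.139, 0.005, 1.782]
force: [1.2, 1.1, 0.4]
grip_width: 0.094
top [352. 341.] 2342 [array([ 608.4, -198.4]), array([ 46.2, 131.3]), np.float64(12.5)] 0.0733 [138.  90.  56.]
top [384. 164.] 921 [array([ 612.3, -196.9]), array([ 45.5, 132.7]), np.float64(12.3)] 0.073 [128.  84.  49.]
```

View pics/p7.png

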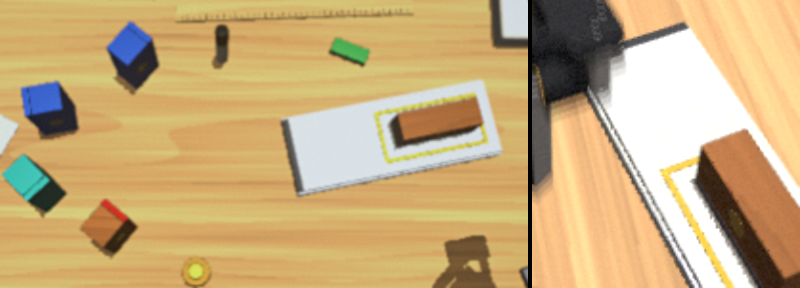

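```bash
python3 - <<'E'
from station import ctrl
print(ctrl.hand_in())
E
```

```text
the job is handed in; nothing more can be done
None
```

The block is lying felt-down inside the yellow outline and the job is handed in, at about 17 s on the robot's clock.

- **Order followed:** I stood the grey-felt block against the middle of the strip, felt towards it, and let go. I then pushed it near the top with closed fingers until it fell felt-down on the board. Only after that did I pick it up again and lay it in the outline.
- **Placing:** the last side and top measurements put its centre within about 3 to 4 mm of the bay centre, against 15 mm of room each way. It is square to the track within about 0.5°, with its top at about 73 to 74 mm, so it lies flat.
- **Other objects:** the last picture shows the red-felted block, the marker pen and the brass weight still upright, and they look unmoved. I did not measure their positions again. The gripper was open and clear of everything.

**What differed from expected:**
- After tipping, the block stuck out about 46 mm past the strip instead of about 20 mm. It was stable and in line with the track.
- At the final release it dropped about 3 to 4 mm onto the board.
- The highest forces I read were about 19 N up and 10 N sideways when I first set it on the table. Forces are read only at the end of each move.

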